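# Put the bead pot away and snap its cap on

## Task

Stand the loose bead pot with the proud orange cap upright on the cork pad in the empty cell of the wooden caddy and let go of it; only then press its cap straight down until it clicks on, and keep pressing after the click. Finish while still holding the snapped cap down with the fingers, the push kept up, and leave the other pots and toys standing where they are.

Things in the scene. Friction and masses are not known exactly. Their poses are not given: they have to be found in the camera images.
- pot: the bead pot to put away: clear round pot with an orange snap cap standing proud. Body 46 mm diameter and 62 mm high, then a 30 mm white neck (the stud), then the cap: 40 mm diameter, 14 mm thick, top 86 mm above the pot's underside while proud, 78 mm when snapped on. About 0.17 kg. Origin: centre of its underside; z up. It starts standing upright on the tray between the robot and the caddy.
- pot_cap (a joint): travel of the orange cap down onto the neck, m: 0 = proud (start), 0.008 = snapped on, and it stays at either. Pushed down from 0 it resists, up to about 9 N near 0.0015, the force then drops, and past 0.004 it snaps down by itself (the click) to 0.008; pressed further it yields elastically, about 5 N at 0.0083, 12 N at 0.0086, 25 N at 0.0091; hard stop at 0.010.
- cap_top (a point): centre of the top face of the orange cap (moves with the cap)
- pad: round cork pad, 52 mm diameter, 3 mm thick, fixed on the floor of the caddy's one empty cell: the pot's place. Origin: centre of its underside, at the middle of the cell; the pot stands on it, 3 mm above the origin.
- caddy: fixed wooden caddy, 66 mm (its x) by 252 mm (its y) by 34 mm high, open on top, a single row of four 58 x 58 mm cells along its y at -93, -31, 31 and 93 mm; walls 4 mm, floor 4 mm. Origin: centre of its underside, which rests on the tray board, 12 mm above the work surface.
- toy_camera: pink plastic toy camera, 45 x 105 x 78 mm; loose bystander, leave alone. Origin: centre of its underside.
- rabbit_bell: white ceramic rabbit-shaped bell, 61 mm across, 97 mm high; loose bystander, leave alone. Origin: centre of its underside.
- push_car: wooden push car, 125 x 68 x 62 mm; loose bystander, leave alone. Origin: centre of its underside.
- bead_jar: glass jar of beads with hinged lid and metal latch, 95 mm across, 96 mm high; loose bystander, leave alone. Origin: centre of its underside.
- pot_blue: clear bead pot already put away in the caddy, closed blue cap, 46 mm diameter, 78 mm high, standing on the floor of its cell; loose bystander, leave alone. Origin: centre of its underside.
- pot_green: clear bead pot already put away in the caddy, closed green cap, 46 mm diameter, 78 mm high, standing on the floor of its cell; loose bystander, leave alone. Origin: centre of its underside.
- pot_yellow: clear bead pot already put away in the caddy, closed yellow cap, 46 mm diameter, 78 mm high, standing on the floor of its cell; loose bystander, leave alone. Origin: centre of its underside.

How it is judged:
On the way, in this order (a step that is already met when the one before it is completed fails the run):
1. the pot stands upright on the pad in the empty cell, let go, its cap still proud (horizontal distance between pot and pad below 0.012 m and z of pot in the frame of pad below 0.006 m and angle between pot's own z axis and vertical below 0.08 rad and value of joint pot_cap below 0.003 m and contact force between the fingers and pot below 0.2 N), for 0.2 s.
2. the cap has snapped onto the neck of the pot in its cell (horizontal distance between pot and pad below 0.012 m and z of pot in the frame of pad below 0.006 m and angle between pot's own z axis and vertical below 0.08 rad and value of joint pot_cap above 0.0072 m), for 0.2 s.
At the end, for the whole second after the job is handed in: The pot is at rest on the cork pad: upright within 0.08 rad, centre within 12 mm of the pad's, underside less than 6 mm above the pad's origin. The cap is snapped on and held down past its rest point (joint above 0.0081 m), fingers pushing with more than 2.5 N, through the last second (horizontal distance between pot and pad below 0.012 m and z of pot in the frame of pad below 0.006 m and angle between pot's own z axis and vertical below 0.08 rad and value of joint pot_cap above 0.0081 m and contact force between the fingers and pot above 2.5 N and linear speed of pot below 0.02 m/s); the arm keeps its last pose, push and grip.
It fails at once if one of the other pots is shifted more than 30 mm or tipped over (distance of any of pot_blue, pot_green, pot_yellow from where it was at the start of the episode above 0.03 m or angle between any of pot_blue, pot_green, pot_yellow's own z axis and vertical above 0.5 rad).
It fails at once if the camera, bell, car or bead jar is shifted more than 30 mm or tipped over (distance of any of toy_camera, rabbit_bell, push_car, bead_jar from where it was at the start of the episode above 0.03 m or angle between any of toy_camera, rabbit_bell, push_car, bead_jar's own z axis and vertical above 0.5 rad).
It also fails if it takes over 58 s, if anything falls off the work surface, if the arm or the gripper's body presses on something with over 40 N, if the wrist force passes 120 N, or if a joint passes its speed limit or range.

## Robot

A 6-joint arm with a two-finger parallel gripper is mounted at the origin on the work surface. World frame = base frame: x ahead of the robot, y to its left, z up, the work surface at z = 0. Lengths are in m, angles in rad, forces in N, time in s.
With the tool pointing down it reaches from about 0.225 to 0.875 m from the base axis. Payload 3.4 kg.
Tool frame: the origin (TCP) lies on the centre line of the jaws, within the pads' length; the fingertips stand 22 mm ahead of it and the grasp point (between the pads) lies 3 mm ahead of it; z points along the fingers, y is the line along which they close (so a half turn about z gives the same grasp; the last joint's range is limited). The gripper opens to 85 mm and grips with 20 to 120 N. Pads are 22 mm wide; open, the fingers measure 114 mm over their backs; the gripper's body (76 mm by 85 mm) begins 54 mm behind the grasp point. The pads swing forward as they close: fully open they stand 13 mm farther back than shut.
Start: joints at [-1.41, 0.276, 1.505, -0, 1.361, -0.121], TCP at [0.16, -0.552, 0.253] pointing down, gripper open.
Joint ranges: [-2.89, 2.89], [-0.75, 2.08], [0.22, 2.7], [-1.18, 4.32], [0.11, 2.71], [-2.7, 2.7]. Speed limits (rad/s): [2.57, 2.57, 3.14, 3.14, 3.14, 3.14].

## Interface

Orientations are given as a unit quaternion [w, x, y, z].
In Python, from rig import readout, optics, ticket gives the robot as it stands. The module is installed in compiled form; this text tells all that it offers.
- The arm moves only by the tool run_rows, called after "Emit:" by a JSON object that holds its "fn" and its "kwargs", one argument or row to a line. Schema: {"type":"object","properties":{"moves":{"type":"object","properties":{"segments":{"type":"array","items":{"type":"array","items":{"type":"number"},"minItems":4,"maxItems":4},"minItems":1,"maxItems":5}},"additionalProperties":false,"required":["segments"]},"aperture":{"type":"number"},"grip_n":{"type":"number"},"only":{"type":"string"},"quiet":{"type":"boolean"},"lines":{"type":"string"}},"required":["moves"],"additionalProperties":false}. moves is an object whose key "segments" holds a list of rows, 1 to 5 of them, each of 4 numbers: dx, dy, dz in m, then a turn about the tool's z in rad; each row shifts and turns the commanded pose from where the row before left it, along the tool's axes as they then stand; what a row does not reach is not made up. A row lasts 1/12 s, in which the tool goes at most 0.0417 m and 0.125 rad, less where a joint would pass 70% of its speed; a pose out of reach is approached as far as the arm can. aperture is the finger opening in m, set as the call begins (left out keeps the last). The fingers move at their own pace and stop on an object; grip_n is the grip in N (left out, the last holds). Time passes only in rows, so rows that do not move let the fingers close. The tool returns the time, the measured TCP pose, the force, the opening and the grip force at its end. only (a regular expression) keeps the lines of the reply that match it, lines (a string "A,B") keeps lines A to B, and quiet returns only ok. Input that does not fit is refused with a message, and nothing moves.
- readout.get_state(): the state, without advancing time (a new reading comes with each control period).
- optics.get_image(name): name is "side" or "top"; returns a dict with "img" (480x640x3 uint8, red, green, blue), "camera_matrix" (3x3 intrinsics, pixels), "T" (4x4, takes a point from camera to world coordinates). Camera axes: x right, y down, z forward; pixel columns grow to the right and rows downward; lengths in m; the calibration is good to about 2 mm. A picture is of the moment at which its call begins. There is no depth.
- ticket.sign_off(): hands the job in; it is judged then, once.
The state is a dict: "clock": time; "qpos": joint angles; "qd": joint speeds; "effort": joint torques, N m; "position": TCP position; "ee_rot": TCP orientation; "contact_force": force on the tool from outside, world axes, zero at the start; "moment": the same for the moment, N m; "width": finger opening in m; "gripper_force": force on a finger pad.
Only numpy, scipy, OpenCV 4.12 (cv2) and the standard library are available. Lean on these libraries where they do the work, as an engineer would, in place of code of your own. Each camera call takes 0.05 s, during which the arm holds its last target. There are 200 camera calls.

## Working session

There is one attempt and no reset: what is moved stays moved. The work goes in short steps, Python scripts to look and compute and a tool call to move; the robot and the scene stay as the last step left them, time stands still between calls to the robot, and variables do not carry over. Pictures are saved under pics/ and viewed, at most 10 in all, crops included, and the job is handed in when it is done.

```bash
mkdir -p pics
```

Run:
```python
from rig import readout, optics
import cv2,numpy as np
for n in("side","top"):
    d=optics.get_image(n); cv2.imwrite(f"pics/{n}0.png",d["img"][...,::-1]); np.savez(f"{n}0.npz",**d); print(n,d["camera_matrix"].round(1).tolist(),d["T"].round(3).tolist())
s=readout.get_state();print(s)
```

```text
side [[552.1, 0.0, 320.7], [0.0, 552.1, 239.3], [0.0, 0.0, 1.0]] [[-0.795, -0.342, 0.501, 0.023], [-0.607, 0.434, -0.666, 0.746], [0.01, -0.833, -0.553, 0.722], [0.0, 0.0, 0.0, 1.0]]
top [[445.2, 0.0, 312.8], [0.0, 445.2, 231.0], [0.0, 0.0, 1.0]] [[-0.023, -0.999, 0.042, 0.522], [-1.0, 0.023, 0.006, -0.017], [-0.007, -0.042, -0.999, 1.049], [0.0, 0.0, 0.0, 1.0]]
{'clock': 0.1, 'qpos': array([-1.40996534e+00,  2.76551278e-01,  1.50598639e+00, -2.25221945e-05,
        1.36070895e+00, -1.21007687e-01]), 'qd': array([ 5.17833291e-04, -5.58311125e-04, -3.57495417e-03,  8.45493663e-04,
       -6.40753193e-07,  6.39992127e-04]), 'effort': array([ 2.63088432e-04, -4.17701411e+01, -2.46405458e+01, -2.02431843e-04,
        5.79514788e-03,  1.29882707e-05]), 'position': array([ 0.15983481, -0.5518948 ,  0.25252308]), 'ee_rot': array([-8.26595214e-04,  9.90086621e-01,  1.40455682e-01, -2.74747814e-05]), 'contact_force': array([ 0.54767713, -0.18800835, -0.03488026]), 'moment': array([ 0.04269709, -0.0236161 ,  0.02001059]), 'gripper_force': 0.0, 'width': 0.08551449099587238}
```

View pics/top0.png

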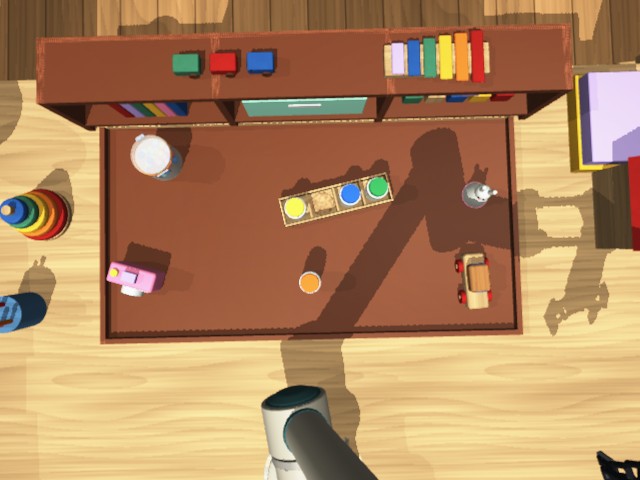

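View pics/side0.png

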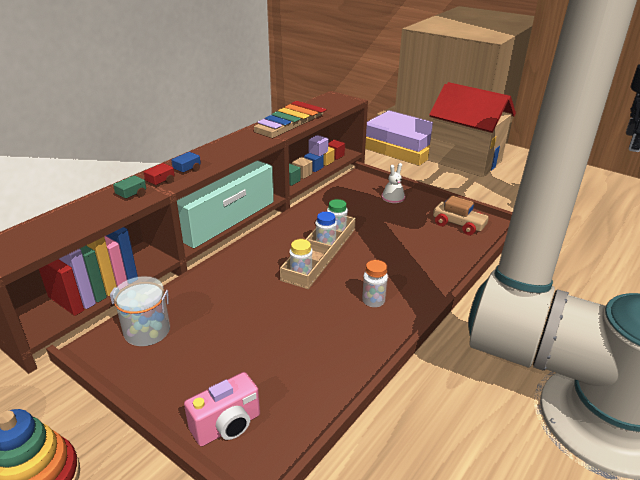

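The top view shows the orange cap at (310,283). The caddy runs from (282,212) to (390,187), with its empty cell at about (323,201) between yellow (295,208) and blue (350,194). Next I measure these points.

Create h.py:
```python
import numpy as np,cv2
def ray(d,u,v):
    r=d["T"][:3,:3]@np.linalg.inv(d["camera_matrix"])@[u,v,1.]; return d["T"][:3,3],r
def onz(d,u,v,z):
    o,r=ray(d,u,v); return o+r*(z-o[2])/r[2]
def proj(d,p):
    q=np.linalg.inv(d["T"])@np.r_[p,1]; q=d["camera_matrix"]@q[:3]; return q[:2]/q[2]
def blobs(d,lo,hi,roi,amin=30):
    hsv=cv2.cvtColor(d["img"],cv2.COLOR_RGB2HSV); m=cv2.inRange(hsv,lo,hi)
    x0,y0,x1,y1=roi; k=np.zeros_like(m);k[y0:y1,x0:x1]=m[y0:y1,x0:x1]
    cs,_=cv2.findContours(k,cv2.RETR_EXTERNAL,cv2.CHAIN_APPROX_NONE)
    return [c for c in cs if cv2.contourArea(c)>amin]
```

Run:
```python
from h import *
t=dict(np.load("top0.npz"));s=dict(np.load("side0.npz"))
R={"orange":((5,170,120),(17,255,255),.098),"yellow":((22,150,120),(32,255,255),.094),"blue":((105,150,80),(120,255,255),.094),"green":((55,120,60),(80,255,255),.094)}
for n,(lo,hi,z) in R.items():
    for c in blobs(t,lo,hi,(270,165,400,300)):
        (u,v),r=cv2.minEnclosingCircle(c); p=onz(t,u,v,z);print(n,"top",u,v,"diam",(2*r*(1.049-z)/445).round(4),p.round(4), "side proj",proj(s,p).round(1))
    for c in blobs(s,lo,hi,(270,180,420,320)):
        e=cv2.fitEllipse(c); x,y,w,h=cv2.boundingRect(c); print("   side bbox",x,y,w,h, "centre",np.round(e[0],1))
im=t["img"][160:240,265:405,::-1]
cv2.imwrite("pics/crop_top.png",cv2.resize(im,None,fx=5.6,fy=5.6,interpolation=cv2.INTER_CUBIC))
```

```text
Traceback (most recent call last):
AttributeError: 'float' object has no attribute 'round'
```

Run:
```python
from h import *
t=dict(np.load("top0.npz"));s=dict(np.load("side0.npz"))
R={"orange":((5,170,120),(17,255,255),.098),"yellow":((22,150,120),(32,255,255),.094),"blue":((105,150,80),(120,255,255),.094),"green":((55,120,60),(80,255,255),.094)}
for n,(lo,hi,z) in R.items():
    for c in blobs(t,lo,hi,(270,165,400,300)):
        (u,v),r=cv2.minEnclosingCircle(c); p=onz(t,u,v,z);print(n,"top %.1f %.1f diam %.4f"%(u,v,2*r*(1.049-z)/445),p.round(4), "side proj",proj(s,p).round(1))
    for c in blobs(s,lo,hi,(270,180,420,320)):
        e=cv2.fitEllipse(c); print("   side bbox",cv2.boundingRect(c), "centre",np.round(e[0],1))
im=t["img"][160:240,265:405,::-1]
cv2.imwrite("pics/crop_top.png",cv2.resize(im,None,fx=5.6,fy=5.6,interpolation=cv2.INTER_CUBIC))
```

```text
orange top 309.5 282.5 diam 0.0379 [ 0.4527 -0.0023  0.098 ] side proj [376.2 264.5]
   side bbox (366, 260, 21, 17) centre [376.3 267.9]
yellow top 294.7 207.0 diam 0.0379 [0.615  0.0259 0.094 ] side proj [301.2 243.4]
   side bbox (291, 244, 20, 11) centre [300.6 244.5]
blue top 350.2 193.5 diam 0.0388 [ 0.6413 -0.0941  0.094 ] side proj [326.3 215.3]
   side bbox (317, 212, 18, 13) centre [325.8 218. ]
green top 378.0 186.1 diam 0.0405 [ 0.6559 -0.1545  0.094 ] side proj [337.  202.6]
   side bbox (329, 200, 17, 12) centre [337.1 205.4]
```

View pics/crop_top.png

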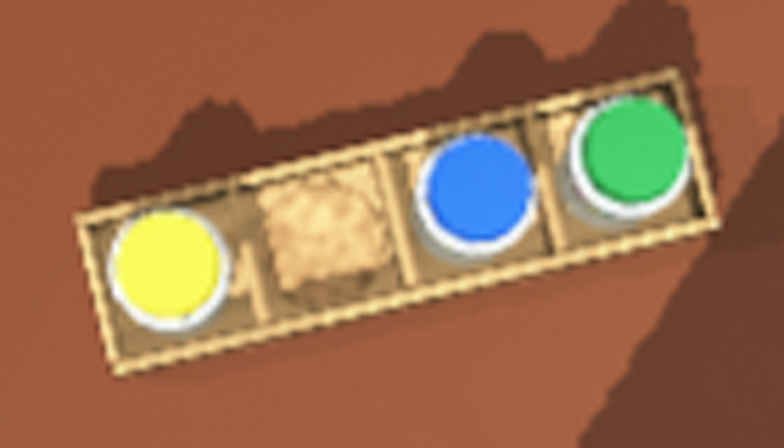

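The crop shows the caddy rim corners at crop pixels (76,217), (678,68), (720,226) and (116,375). The cork pad is in the second cell, next to yellow.

Run:
```python
from h import *
from rig import readout
t=dict(np.load("top0.npz"));s=dict(np.load("side0.npz"))
C=np.array([(76,217),(678,68),(720,226),(116,375)])/5.6+[265,160]-.4
P=np.array([onz(t,u,v,.046) for u,v in C])
print(P.round(4), "sides",[np.linalg.norm(P[i]-P[(i+1)%4]).round(4) for i in range(4)])
c=P.mean(0); y=(P[0]+P[3]-P[1]-P[2])[:2]; y/=np.linalg.norm(y); x=np.array([y[1],-y[0]])
pad=c[:2]+.031*y; print("c",c,"y",y,"x",x,"xang",np.arctan2(x[1],x[0]),"pad",pad,"side proj",proj(s,np.r_[pad,.019]),proj(t,np.r_[pad,.019]))
print("corners in side",[proj(s,p).round(0).tolist() for p in P])
yl=np.array([.615,.0259]);gr=np.array([.6559,-.1545]);bl=np.array([.6413,-.0941])
for p in(yl,bl,gr): print((p-c[:2])@x,(p-c[:2])@y)
```

```text
[[ 0.6401  0.0652  0.046 ]
 [ 0.6948 -0.1796  0.046 ]
 [ 0.6303 -0.1946  0.046 ]
 [ 0.5758  0.0503  0.046 ]] sides [np.float64(0.2508), np.float64(0.0663), np.float64(0.2509), np.float64(0.066)]
c [ 0.63526645 -0.0647027   0.046     ] y [-0.21750518  0.97605917] x [0.97605917 0.21750518] xang 0.21925772427078122 pad [ 0.62852379 -0.03444486] side proj [314.07470712 257.48165853] [322.12410049 203.64882821]
corners in side [[280.0, 267.0], [330.0, 211.0], [355.0, 217.0], [309.0, 275.0]]
-7.470280792169686e-05 0.09284165018733023
-0.0005049680797166589 -0.03000583603764665
0.0006081830053524405 -0.0921353853250977
```

Emit:
{"fn": "run_rows", "kwargs": {
  "moves": {"segments":[[0.028, -0.029, 0, 0], [0.028, -0.029, 0, 0], [0.028, -0.029, 0, 0], [0.028, -0.029, 0, 0], [0.028, -0.029, 0, 0]]},
  "aperture": 0.085,
  "grip_n": 30
}}

```text
clock: 0.52
position: [0.2543, -0.3722, 0.2528]
ee_rot: [-0.0, 0.99, 0.14, 0.0]
contact_force: [0.7, 0.8, 0.5]
width: 0.0852
gripper_force: 0.0
```

Emit:
{"fn": "run_rows", "kwargs": {
  "moves": {"segments":[[0.028, -0.029, 0, 0], [0.028, -0.029, 0, 0], [0.028, -0.029, 0, 0], [0.028, -0.029, 0, 0], [0.028, -0.029, 0, 0]]}
}}

```text
clock: 0.93
position: [0.3484, -0.1939, 0.2532]
ee_rot: [0.0, 0.99, 0.14, 0.0]
contact_force: [0.7, -0.9, -0.3]
width: 0.0848
gripper_force: 0.0
```

Emit:
{"fn": "run_rows", "kwargs": {
  "moves": {"segments":[[0.028, -0.029, 0, 0], [0.028, -0.029, 0, 0], [0.028, -0.029, 0, 0], [0.028, -0.029, 0, 0], [0.028, -0.029, 0, 0]]}
}}

```text
clock: 1.35
position: [0.4425, -0.0156, 0.2532]
ee_rot: [0.0, 0.99, 0.141, -0.0]
contact_force: [0.8, -0.9, 0.4]
width: 0.0851
gripper_force: 0.0
```

Emit:
{"fn": "run_rows", "kwargs": {
  "moves": {"segments":[[0, 0, 0, -0.125], [0, 0, 0, -0.125], [0, 0, 0, -0.125], [0, 0, 0, -0.125]]}
}}

```text
clock: 1.68
position: [0.4421, -0.017, 0.2528]
ee_rot: [-0.0, 0.923, 0.385, -0.001]
contact_force: [-0.1, 0.0, -0.1]
width: 0.085
gripper_force: 0.0
```

Emit:
{"fn": "run_rows", "kwargs": {
  "moves": {"segments":[[0, 0, 0, -0.125], [0, 0, 0, -0.125], [0, 0, 0, -0.125], [0, 0, 0, -0.125]]}
}}

```text
clock: 2.02
position: [0.442, -0.0176, 0.2529]
ee_rot: [-0.0, 0.8, 0.6, -0.0]
contact_force: [0.1, 1.0, 0.1]
width: 0.0854
gripper_force: 0.0
```

Emit:
{"fn": "run_rows", "kwargs": {
  "moves": {"segments":[[0, 0, 0, -0.125], [0, 0, 0, -0.125], [0, 0, 0, -0.125], [0, 0, 0, -0.125], [0, 0, 0, -0.008]]}
}}

```text
clock: 2.43
position: [0.442, -0.0177, 0.2529]
ee_rot: [-0.0, 0.625, 0.781, -0.0]
contact_force: [-0.2, 0.6, 0.2]
width: 0.0848
gripper_force: 0.0
```

Create to.py:
```python
import sys,numpy as np
from scipy.spatial.transform import Rotation as R
from rig import readout
s=readout.get_state(); q=s["ee_rot"]; r=R.from_quat(q[[1,2,3,0]])
g=np.array([float(a) for a in sys.argv[1:4]])
ty=r.as_matrix()[:,1]; e=(0.21926-np.arctan2(ty[1],ty[0])+np.pi/2)%np.pi-np.pi/2
print("t",s["clock"],"pos",s["position"].round(4),"tool delta",(r.inv().apply(g-s["position"])).round(4),"turn",-e.round(4),"tilt",r.as_matrix()[:,2].round(3),"q6",s["qpos"][5].round(2),"F",s["contact_force"].round(1))
```

```bash
python3 to.py .4527 -.0023 .066
```

```text
t 2.4333 pos [ 0.442  -0.0177  0.2529] tool delta [0.0126 0.0139 0.1869] turn 0.0021 tilt [-0.001  0.    -1.   ] q6 -0.42 F [-0.2  0.6  0.2]
```

Emit:
{"fn": "run_rows", "kwargs": {
  "moves": {"segments":[[0.0126, 0.0139, 0.03, 0], [0, 0, 0.035, 0], [0, 0, 0.03, 0], [0, 0, 0, 0]]}
}}

```text
clock: 2.77
position: [0.4487, -0.0015, 0.1533]
ee_rot: [-0.005, 0.627, 0.779, -0.003]
contact_force: [-1.8, 0.3, -0.0]
width: 0.085
gripper_force: 0.0
```

```bash
python3 to.py .4527 -.0023 .066
```

Run:
```python
from h import *
from rig import optics
for n in("top","side"):
    d=optics.get_image(n); cv2.imwrite(f"pics/{n}1.png",d["img"][...,::-1])
```

```text
t 2.7667 pos [ 0.4487 -0.0015  0.1533] tool delta [-0.002   0.0048  0.0872] turn -0.0026 tilt [-0.012  0.002 -1.   ] q6 -0.38 F [-1.8  0.3 -0. ]
```

View pics/side1.png

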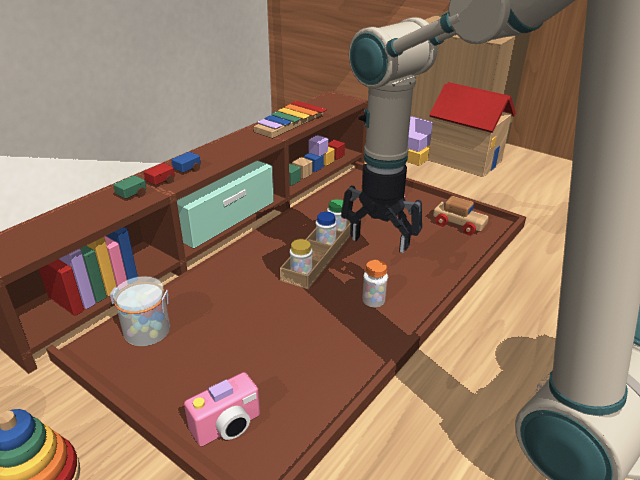

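The open gripper is above the pot: its fingers are at about (355,238) and (404,245), either side of the cap at (376,268).

Emit:
{"fn": "run_rows", "kwargs": {
  "moves": {"segments":[[0, 0, 0, 0], [0, 0, 0, 0], [0, 0, 0, 0]]}
}}

```text
clock: 3.12
position: [0.4545, -0.0027, 0.1601]
ee_rot: [0.002, 0.626, 0.78, 0.001]
contact_force: [-0.9, 1.0, -0.3]
width: 0.0852
gripper_force: 0.0
```

```bash
python3 to.py .4527 -.0023 .066
```

```text
t 3.1167 pos [ 0.4545 -0.0027  0.1601] tool delta [ 0.0009 -0.002   0.0941] turn -0.0009 tilt [ 0.004 -0.001 -1.   ] q6 -0.38 F [-0.9  1.  -0.3]
```

Emit:
{"fn": "run_rows", "kwargs": {
  "moves": {"segments":[[0, 0, 0.02, 0], [0, 0, 0.02, 0], [0, 0, 0.02, 0], [0, 0, 0.01, 0], [0, 0, 0, 0]]}
}}

```text
clock: 3.53
position: [0.4523, -0.0024, 0.0874]
ee_rot: [-0.001, 0.626, 0.78, -0.001]
contact_force: [-0.2, 0.5, -0.5]
width: 0.0852
gripper_force: 0.0
```

Emit:
{"fn": "run_rows", "kwargs": {
  "moves": {"segments":[[0, 0, 0, 0], [0, 0, 0, 0], [0, 0, 0, 0], [0, 0, 0, 0]]}
}}

```text
clock: 3.87
position: [0.454, -0.0025, 0.0893]
ee_rot: [0.001, 0.626, 0.78, 0.001]
contact_force: [-0.4, -0.1, -0.2]
width: 0.0853
gripper_force: 0.0
```

```bash
python3 to.py .4527 -.0023 .066
```

```text
t 3.8667 pos [ 0.454  -0.0025  0.0893] tool delta [ 0.0006 -0.0013  0.0233] turn -0.0004 tilt [ 0.002 -0.    -1.   ] q6 -0.38 F [-0.4 -0.1 -0.2]
```

Emit:
{"fn": "run_rows", "kwargs": {
  "moves": {"segments":[[0, -0.001, 0.012, 0], [0, 0, 0.0113, 0], [0, 0, 0, 0], [0, 0, 0, 0], [0, 0, 0, 0]]}
}}

```text
clock: 4.28
position: [0.4528, -0.0027, 0.0656]
ee_rot: [0.001, 0.626, 0.78, 0.0]
contact_force: [0.4, 0.2, 0.9]
width: 0.0853
gripper_force: 0.0
```

```bash
python3 to.py .4527 -.0023 .066
```

```text
t 4.2833 pos [ 0.4528 -0.0027  0.0656] tool delta [ 0.0004  0.     -0.0004] turn -0.0002 tilt [ 0.001 -0.    -1.   ] q6 -0.38 F [0.4 0.2 0.9]
```

Emit:
{"fn": "run_rows", "kwargs": {
  "moves": {"segments":[[0, 0, 0, 0], [0, 0, 0, 0], [0, 0, 0, 0], [0, 0, 0, 0], [0, 0, 0, 0]]},
  "aperture": 0.04,
  "grip_n": 30
}}

```text
clock: 4.7
position: [0.4525, -0.0027, 0.0655]
ee_rot: [0.0, 0.626, 0.78, 0.0]
contact_force: [-0.9, -0.0, 4.8]
width: 0.0452
gripper_force: 30.5
```

Emit:
{"fn": "run_rows", "kwargs": {
  "moves": {"segments":[[0, 0, 0, 0], [0, 0, 0, 0], [0, 0, 0, 0], [0, 0, 0, 0], [0, 0, 0, 0]]}
}}

```text
clock: 5.12
position: [0.4525, -0.0027, 0.0655]
ee_rot: [0.0, 0.626, 0.78, 0.0]
contact_force: [-1.7, 0.3, 5.4]
width: 0.0454
gripper_force: 30.5
```

```bash
python3 to.py .4527 -.0023 .066
```

```text
t 5.1167 pos [ 0.4525 -0.0027  0.0655] tool delta [ 0.0003  0.0003 -0.0005] turn -0.0002 tilt [ 0.001 -0.    -1.   ] q6 -0.38 F [-1.7  0.3  5.4]
```

Emit:
{"fn": "run_rows", "kwargs": {
  "moves": {"segments":[[0, 0, -0.01, 0], [0, 0, -0.02, 0], [0, 0, -0.02, 0], [0, 0, -0.02, 0], [0, 0, 0, 0]]}
}}

```text
clock: 5.53
position: [0.4545, -0.003, 0.1379]
ee_rot: [0.003, 0.626, 0.78, 0.002]
contact_force: [0.3, 0.1, -1.8]
width: 0.045
gripper_force: 31.4
```

Emit:
{"fn": "run_rows", "kwargs": {
  "moves": {"segments":[[0, 0, 0, 0], [0, 0, 0, 0], [0, 0, 0, 0]]}
}}

```text
clock: 5.78
position: [0.451, -0.0025, 0.1336]
ee_rot: [-0.001, 0.626, 0.78, -0.001]
contact_force: [-0.2, 0.0, -1.8]
width: 0.0455
gripper_force: 31.4
```

```bash
python3 to.py .6285 -.0344 .1355
```

```text
t 5.7833 pos [ 0.451  -0.0025  0.1336] tool delta [-0.0697  0.1663 -0.0025] turn -0.0003 tilt [-0.003  0.    -1.   ] q6 -0.38 F [-0.2  0.  -1.8]
```

Emit:
{"fn": "run_rows", "kwargs": {
  "moves": {"segments":[[-0.0035, 0.008, 0, 0], [-0.007, 0.0165, 0, 0], [-0.007, 0.0165, 0, 0], [-0.007, 0.0165, 0, 0], [-0.007, 0.0165, 0, 0]]}
}}

```text
clock: 6.2
position: [0.5324, -0.0175, 0.1339]
ee_rot: [-0.0, 0.626, 0.78, -0.0]
contact_force: [0.3, 0.2, -0.9]
width: 0.0452
gripper_force: 31.4
```

Emit:
{"fn": "run_rows", "kwargs": {
  "moves": {"segments":[[-0.007, 0.0165, 0, 0], [-0.007, 0.0165, 0, 0], [-0.007, 0.0165, 0, 0], [-0.007, 0.0165, 0, 0], [-0.007, 0.0165, 0, 0]]}
}}

```text
clock: 6.62
position: [0.6205, -0.0338, 0.1334]
ee_rot: [-0.001, 0.626, 0.78, -0.0]
contact_force: [-0.3, 0.4, -1.6]
width: 0.0452
gripper_force: 31.4
```

Emit:
{"fn": "run_rows", "kwargs": {
  "moves": {"segments":[[-0.0035, 0.008, 0, 0], [0, 0, 0, 0], [0, 0, 0, 0], [0, 0, 0, 0], [0, 0, 0, 0]]}
}}

```text
clock: 7.03
position: [0.6267, -0.0349, 0.1347]
ee_rot: [-0.001, 0.626, 0.78, -0.0]
contact_force: [-0.1, 0.1, -1.6]
width: 0.0452
gripper_force: 31.4
```

Emit:
{"fn": "run_rows", "kwargs": {
  "moves": {"segments":[[0, 0, 0, 0], [0, 0, 0, 0], [0, 0, 0, 0], [0, 0, 0, 0]]}
}}

```text
clock: 7.37
position: [0.6278, -0.0351, 0.1352]
ee_rot: [0.0, 0.626, 0.78, 0.0]
contact_force: [0.5, 0.5, -2.5]
width: 0.0452
gripper_force: 31.4
```

```bash
python3 to.py .6285 -.0344 .0725
```

Run:
```python
from h import *
from rig import optics
t=optics.get_image("top");s=optics.get_image("side")
cv2.imwrite("pics/side2.png",cv2.resize(s["img"][120:340,220:480,::-1],None,fx=2.7,fy=2.7)) 
for c in blobs(s,(5,170,120),(17,255,255),(250,150,420,320)): print(cv2.boundingRect(c),cv2.fitEllipse(c)[0])
print(proj(s,np.array([.6285,-.0344,.168])), proj(s,np.array([.6285,-.0344,.161])))
```

```text
t 7.3667 pos [ 0.6278 -0.0351  0.1352] tool delta [0.0006 0.0008 0.0627] turn -0.0002 tilt [ 0. -0. -1.] q6 -0.39 F [ 0.5  0.5 -2.5]
(305, 195, 17, 15) (313.15472412109375, 202.08558654785156)
[314.32064312 198.14049447] [314.30808706 201.12206515]
```

View pics/side2.png

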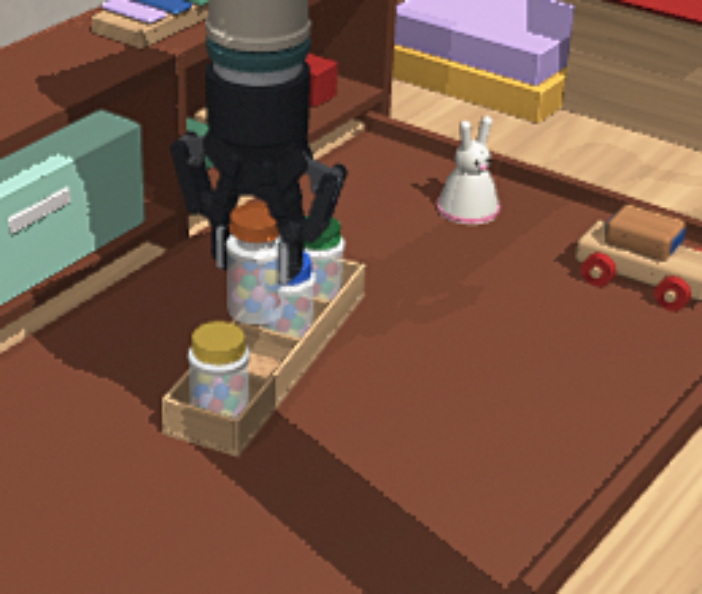

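The pot hangs upright in the fingers, with its cap at full-image (313,202), which matches the predicted (314,201). I lower it.

Emit:
{"fn": "run_rows", "kwargs": {
  "moves": {"segments":[[0.0005, 0.0006, 0.012, 0], [0, 0, 0.012, 0], [0, 0, 0.012, 0], [0, 0, 0.012, 0], [0, 0, 0.006, 0]]}
}}

```text
clock: 7.88
position: [0.6276, -0.0345, 0.0795]
ee_rot: [-0.001, 0.626, 0.78, -0.001]
contact_force: [-0.5, 0.8, -1.6]
width: 0.0451
gripper_force: 31.4
```

Emit:
{"fn": "run_rows", "kwargs": {
  "moves": {"segments":[[0, 0, 0, 0], [0, 0, 0, 0], [0, 0, 0, 0], [0, 0, 0, 0], [0, 0, 0.003, 0]]}
}}

```text
clock: 8.3
position: [0.6295, -0.0348, 0.0793]
ee_rot: [0.001, 0.626, 0.78, 0.001]
contact_force: [0.4, -0.5, -2.4]
width: 0.0452
gripper_force: 31.4
```

Emit:
{"fn": "run_rows", "kwargs": {
  "moves": {"segments":[[0, 0, 0.002, 0], [0, 0, 0.002, 0], [0, 0, 0, 0], [0, 0, 0, 0], [0, 0, 0, 0]]}
}}

```text
clock: 8.72
position: [0.6285, -0.0346, 0.074]
ee_rot: [0.0, 0.626, 0.78, -0.0]
contact_force: [-0.6, 0.3, -1.2]
width: 0.0454
gripper_force: 31.4
```

```bash
python3 to.py .6285 -.0344 .0725
```

```text
t 8.7167 pos [ 0.6285 -0.0346  0.074 ] tool delta [0.0002 0.0001 0.0015] turn -0.0003 tilt [-0. -0. -1.] q6 -0.38 F [-0.6  0.3 -1.2]
```

Emit:
{"fn": "run_rows", "kwargs": {
  "moves": {"segments":[[0, 0, 0.001, 0], [0, 0, 0.0005, 0], [0, 0, 0, 0], [0, 0, 0, 0], [0, 0, 0, 0]]}
}}

```text
clock: 9.13
position: [0.6285, -0.0346, 0.0726]
ee_rot: [0.0, 0.626, 0.78, 0.0]
contact_force: [-0.4, -0.8, -1.5]
width: 0.0452
gripper_force: 31.4
```

Emit:
{"fn": "run_rows", "kwargs": {
  "moves": {"segments":[[0, 0, 0.0005, 0], [0, 0, 0.0005, 0], [0, 0, 0, 0], [0, 0, 0, 0], [0, 0, 0, 0]]}
}}

```text
clock: 9.55
position: [0.6286, -0.0346, 0.0726]
ee_rot: [0.0, 0.626, 0.78, 0.0]
contact_force: [-1.8, -0.4, 5.9]
width: 0.0456
gripper_force: 32.0
```

```bash
python3 to.py .6285 -.0344 .0725
```

```text
t 9.55 pos [ 0.6286 -0.0346  0.0726] tool delta [ 0.0002 -0.      0.0001] turn -0.0002 tilt [ 0.001 -0.    -1.   ] q6 -0.38 F [-1.8 -0.4  5.9]
```

Emit:
{"fn": "run_rows", "kwargs": {
  "moves": {"segments":[[0, 0, 0, 0], [0, 0, 0, 0], [0, 0, 0, 0], [0, 0, 0, 0], [0, 0, 0, 0]]},
  "aperture": 0.085,
  "grip_n": 30
}}

```text
clock: 9.97
position: [0.6285, -0.0346, 0.0713]
ee_rot: [-0.0, 0.626, 0.78, -0.0]
contact_force: [0.7, -0.3, 0.5]
width: 0.0851
gripper_force: 0.0
```

Emit:
{"fn": "run_rows", "kwargs": {
  "moves": {"segments":[[0, 0, -0.01, 0], [0, 0, -0.02, 0], [0, 0, -0.025, 0], [0, 0, -0.02, 0], [0, 0, -0.01, 0]]}
}}

```text
clock: 10.38
position: [0.63, -0.0348, 0.1601]
ee_rot: [0.002, 0.626, 0.78, 0.001]
contact_force: [0.8, 0.7, 0.2]
width: 0.0849
gripper_force: 0.0
```

Emit:
{"fn": "run_rows", "kwargs": {
  "moves": {"segments":[[0, 0, 0, 0], [0, 0, 0, 0], [0, 0, 0, 0], [0, 0, 0, 0], [0, 0, 0, 0]]},
  "aperture": 0
}}

```text
clock: 10.8
position: [0.6277, -0.0345, 0.155]
ee_rot: [-0.001, 0.626, 0.78, -0.001]
contact_force: [-1.0, 0.9, -0.0]
width: 0.0249
gripper_force: 0.0
```

```bash
python3 to.py .6285 -.0344 .155
```

Run:
```python
from h import *
from rig import optics
s=optics.get_image("side");t=optics.get_image("top")
cv2.imwrite("pics/side3.png",cv2.resize(s["img"][120:340,220:480,::-1],None,fx=2.7,fy=2.7)) 
for c in blobs(s,(5,170,80),(17,255,255),(250,150,420,320)): print(cv2.boundingRect(c),cv2.fitEllipse(c)[0])
print(proj(s,np.array([.6285,-.0344,.105])), proj(s,np.array([.6285,-.0344,.098])))
```

```text
t 10.8 pos [ 0.6277 -0.0345  0.155 ] tool delta [-0.0001  0.0008  0.    ] turn -0.0002 tilt [-0.003  0.    -1.   ] q6 -0.38 F [-1.   0.9 -0. ]
(304, 220, 20, 16) (313.748779296875, 227.55487060546875)
[314.2106428  224.26124224] [314.19882536 227.06741938]
```

View pics/side3.png

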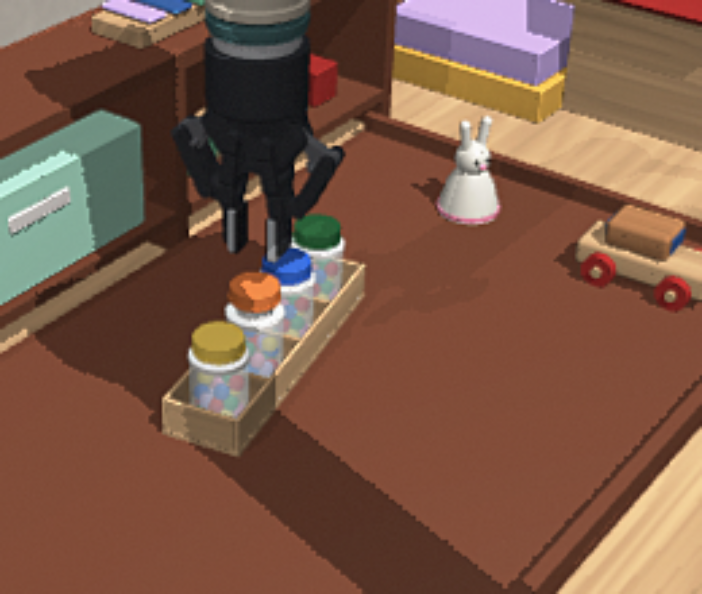

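The pot stands upright in its cell, cap proud at full-image (314,228), as predicted (314,227). The fingers are still closing above it.

Emit:
{"fn": "run_rows", "kwargs": {
  "moves": {"segments":[[0, 0, 0, 0], [0, 0, 0, 0], [0, 0, 0, 0], [0, 0, 0, 0], [0, 0, 0, 0]]},
  "aperture": 0,
  "grip_n": 60
}}

```text
clock: 11.32
position: [0.6285, -0.0346, 0.1565]
ee_rot: [0.0, 0.626, 0.78, -0.0]
contact_force: [0.4, -0.2, -0.2]
width: -0.0002
gripper_force: 0.0
```

Emit:
{"fn": "run_rows", "kwargs": {
  "moves": {"segments":[[0, 0, 0.01, 0], [0, 0, 0.01, 0], [0, 0, 0, 0], [0, 0, 0, 0], [0, 0, 0, 0]]}
}}

```text
clock: 11.73
position: [0.6283, -0.0346, 0.136]
ee_rot: [-0.0, 0.626, 0.78, -0.0]
contact_force: [0.1, -0.2, 0.6]
width: 0.0002
gripper_force: 0.0
```

```bash
python3 to.py .6285 -.0344 .127
```

```text
t 11.7333 pos [ 0.6283 -0.0346  0.136 ] tool delta [0.0001 0.0002 0.009 ] turn -0.0002 tilt [-0.001  0.    -1.   ] q6 -0.38 F [ 0.1 -0.2  0.6]
```

Emit:
{"fn": "run_rows", "kwargs": {
  "moves": {"segments":[[0, 0, 0.003, 0], [0, 0, 0.002, 0], [0, 0, 0.002, 0], [0, 0, 0, 0], [0, 0, 0, 0]]}
}}

```text
clock: 12.15
position: [0.6284, -0.0346, 0.1294]
ee_rot: [-0.0, 0.626, 0.78, -0.0]
contact_force: [0.0, -0.2, -0.1]
width: 0.0002
gripper_force: 0.0
```

```bash
python3 to.py .6285 -.0344 .119
```

```text
t 12.15 pos [ 0.6284 -0.0346  0.1294] tool delta [0.0002 0.0001 0.0104] turn -0.0002 tilt [-0. -0. -1.] q6 -0.38 F [ 0.  -0.2 -0.1]
```

Emit:
{"fn": "run_rows", "kwargs": {
  "moves": {"segments":[[0, 0, 0.0015, 0], [0, 0, 0.001, 0], [0, 0, 0.001, 0], [0, 0, 0.001, 0], [0, 0, 0, 0]]}
}}

```text
clock: 12.57
position: [0.6287, -0.0346, 0.1262]
ee_rot: [0.001, 0.626, 0.78, 0.0]
contact_force: [-1.7, 0.6, 7.1]
width: 0.0002
gripper_force: 3.7
```

Emit:
{"fn": "run_rows", "kwargs": {
  "moves": {"segments":[[0, 0, 0.001, 0], [0, 0, 0.001, 0], [0, 0, 0.001, 0], [0, 0, 0, 0], [0, 0, 0, 0]]}
}}

```text
clock: 12.98
position: [0.6285, -0.0346, 0.122]
ee_rot: [0.0, 0.626, 0.78, 0.0]
contact_force: [0.8, -0.6, 0.6]
width: 0.0003
gripper_force: 0.0
```

```bash
python3 to.py .6285 -.0344 .119
```

```text
t 12.9833 pos [ 0.6285 -0.0346  0.122 ] tool delta [0.0002 0.0001 0.003 ] turn -0.0002 tilt [ 0. -0. -1.] q6 -0.38 F [ 0.8 -0.6  0.6]
```

Emit:
{"fn": "run_rows", "kwargs": {
  "moves": {"segments":[[0, 0, 0.001, 0], [0, 0, 0.001, 0], [0, 0, 0.001, 0], [0, 0, 0, 0], [0, 0, 0, 0]]}
}}

```text
clock: 13.4
position: [0.6284, -0.0346, 0.119]
ee_rot: [-0.0, 0.626, 0.78, -0.0]
contact_force: [-0.7, -0.8, 2.4]
width: -0.0001
gripper_force: 0.8
```

Emit:
{"fn": "run_rows", "kwargs": {
  "moves": {"segments":[[0, 0, 0.0005, 0], [0, 0, 0, 0], [0, 0, 0, 0], [0, 0, 0, 0]]}
}}

```text
clock: 13.73
position: [0.6285, -0.0346, 0.1188]
ee_rot: [0.0, 0.626, 0.78, 0.0]
contact_force: [-0.9, -0.1, 4.8]
width: -0.0
gripper_force: 2.2
```

```bash
python3 to.py .6285 -.0344 .119
```

```text
t 13.7333 pos [ 0.6285 -0.0346  0.1188] tool delta [ 0.0002  0.     -0.0002] turn -0.0002 tilt [ 0. -0. -1.] q6 -0.38 F [-0.9 -0.1  4.8]
```

Emit:
{"fn": "run_rows", "kwargs": {
  "moves": {"segments":[[0, 0, 0.0005, 0], [0, 0, 0, 0], [0, 0, 0, 0], [0, 0, 0, 0]]}
}}

```text
clock: 14.07
position: [0.6286, -0.0346, 0.1187]
ee_rot: [0.0, 0.626, 0.78, 0.0]
contact_force: [-2.3, -0.1, 6.4]
width: 0.0001
gripper_force: 3.3
```

Emit:
{"fn": "run_rows", "kwargs": {
  "moves": {"segments":[[0, 0, 0.0005, 0], [0, 0, 0, 0], [0, 0, 0, 0], [0, 0, 0, 0], [0, 0, 0, 0]]}
}}

```text
clock: 14.48
position: [0.6286, -0.0346, 0.1186]
ee_rot: [0.0, 0.626, 0.78, 0.0]
contact_force: [-2.5, 0.6, 8.1]
width: -0.0001
gripper_force: 4.2
```

```bash
python3 to.py .6285 -.0344 .119
```

```text
t 14.4833 pos [ 0.6286 -0.0346  0.1186] tool delta [ 0.0002 -0.0001 -0.0004] turn -0.0002 tilt [ 0.001 -0.    -1.   ] q6 -0.38 F [-2.5  0.6  8.1]
```

Emit:
{"fn": "run_rows", "kwargs": {
  "moves": {"segments":[[0, 0, 0.0005, 0], [0, 0, 0.0005, 0], [0, 0, 0, 0], [0, 0, 0, 0], [0, 0, 0, 0]]}
}}

```text
clock: 14.9
position: [0.6287, -0.0346, 0.1184]
ee_rot: [0.001, 0.626, 0.78, 0.0]
contact_force: [-3.6, -0.5, 11.7]
width: -0.0003
gripper_force: 6.0
```

Emit:
{"fn": "run_rows", "kwargs": {
  "moves": {"segments":[[0, 0, 0, 0], [0, 0, 0, 0], [0, 0, 0, 0], [0, 0, 0, 0], [0, 0, 0, 0]]}
}}

```text
clock: 15.32
position: [0.6287, -0.0346, 0.1184]
ee_rot: [0.001, 0.626, 0.78, 0.0]
contact_force: [-2.6, -0.5, 12.5]
width: 0.0002
gripper_force: 6.0
```

Run:
```python
from h import *
from rig import optics
s=optics.get_image("side")
cv2.imwrite("pics/side4.png",cv2.resize(s["img"][120:340,220:480,::-1],None,fx=2.7,fy=2.7))
```

```text
(no output)
```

View pics/side4.png

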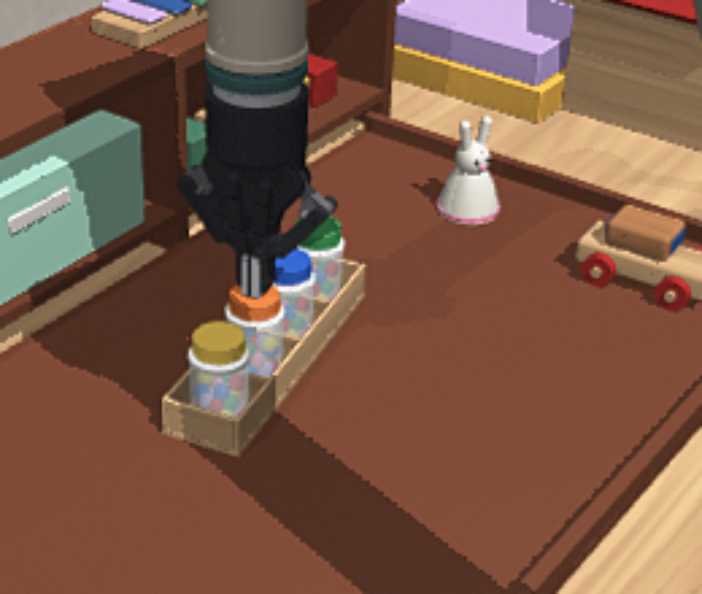

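The closed fingers are pressing the snapped cap at crop (255,300) with about 12 N. The pot is upright and the neighbouring pots have not moved.

```bash
python3 -c "from rig import ticket; print(ticket.sign_off())"
```

```text
the job is handed in; nothing more can be done
None
```

The pot stands upright on the cork pad with its cap snapped on, the closed fingers are still pressing it down with about 12 N, and the job is handed in; sign-off returned no verdict.

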